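# Set out the tray for a glass-ionomer filling

## Robot

A 6-joint arm with a two-finger parallel gripper is mounted at the origin on a cart in front of the work surface, level with it; the furniture and walls round the work are solid. World frame = base frame: x ahead of the robot, y to its left, z up, the work surface at z = 0. Lengths are in m, angles in degrees, forces in N, time in s.
With the tool pointing down it reaches from about 0.4 to 0.925 m from the base axis. Payload 3.4 kg.
Tool frame: the origin (TCP) lies midway between the tips of the shut fingers; the grasp point (between the pads) lies behind it (hold_point_z is the z of the grasp point in the tool frame, in m); z points along the fingers, y is the line along which they close (so a half turn about z gives the same grasp; the last joint's range is limited). The gripper opens to 85 mm and grips with 20 to 120 N. Pads are 22 mm wide; open, the fingers measure 114 mm over their backs; the gripper's body (76 mm by 85 mm) begins 54 mm behind the grasp point. The pads swing forward as they close: fully open they stand 13 mm farther back than shut.
Start: joints at [63.226, 17.578, 86.31, -0, 76.112, -4.211], TCP at [0.221, 0.531, 0.207] pointing down, gripper open.
Joint ranges: [-179.03, 179.03], [-60, 130.46], [8.19, 133.38], [-81.62, 261.62], [5.75, 156.47], [-153.77, 153.77]. Speed limits (degrees/s): [147.25, 147.25, 180, 180, 180, 180].

## Interface

Orientations are given as a 3x3 rotation matrix whose columns are the frame's x, y, z axes.
In Python, from workcell import * gives the robot as it stands.
- The arm moves only by the tool apply_moves, never from a script. Its argument "motion" is a list of rows, each a list of 7 numbers: the closure in counts, from 0 (fully open) to 255 (shut), then the shift along the tool's x, y, z in cm, then the turn, a rotation vector about the tool's x, y, z in degrees. In form: [[fingers, x, y, z, ax, ay, az], ...]. A call has 1 to 12 rows; each row shifts and turns the commanded pose from where the row before left it, along the tool's axes as they then stand; what a row does not reach is not made up. A row lasts 1/8 s, in which the tool goes at most 62.5 mm and 10.7 degrees, less where a joint would pass 70% of its speed; a pose out of reach is approached as far as the arm can. A call with a gripper value outside its range is refused whole. The fingers move at their own pace and stop on an object; the grip force is fixed at half the most. Time passes only in rows, so rows that do not move let the fingers close. It gives the time, the measured TCP pose, the force, the opening and the grip force at its end, in the units of the state.
- sense(): the state, without advancing time (a new reading comes with each control period).
- camera(name): name is "scene" or "side" or "wrist"; returns a dict with "pixels" (480x640x3 uint8, blue, green, red), "mtx" (3x3 intrinsics, pixels), "dist" ([k1, k2, p1, p2, k3] as OpenCV has them; the pictures are not rectified), "view" (4x4, takes a point from world to camera coordinates); the wrist camera has in their place "tool_from_camera" (4x4, takes a point from camera to tool coordinates, whose origin is the TCP and whose axes are the flange's). Camera axes: x right, y down, z forward; pixel columns grow to the right and rows downward; lengths in m; the calibration is good to about 2 mm. A picture is of the moment at which its call begins: read the wrist's pose just before it. There is no depth.
- close_job(): hands the job in; it is judged then, once.
The state is a dict: "t": time; "qpos": joint angles; "qvel": joint speeds; "joint_efforts": joint torques, N m; "tool_pos": TCP position; "ee_rot": TCP orientation; "wrist_force": force on the tool from outside, world axes, zero at the start; "torque": the same for the moment, N m; "finger_gap": opening from 0.0 (shut) to 1.0 (fully open); "gripper_force": force on a finger pad.
Only numpy, scipy, OpenCV 4.12 (cv2) and the standard library are available. Lean on these libraries where they do the work, as an engineer would, in place of code of your own. Each camera call takes 0.05 s, during which the arm holds its last target. There are 200 camera calls.

## Task

Set out the steel tray for a glass-ionomer filling: stand the white powder jar in the wide grey well, the amber varnish bottle in the middle-sized green well and the small white liquid bottle with the pointed tip in the narrow blue well, each upright and fully down on the floor of its well, and lay the blue gel syringe fully down in the two saddles of its rest, either way round. Set things down, do not drop them, and leave the white bottle with the flat cap and the pale syringe where they are: they belong to another job.

Things in the scene. Friction and masses are not known exactly. Their poses are not given: they have to be found in the camera images.
- powder_jar_center (a point): white squat jar of cement powder with a broad ribbed white screw cap, 41 mm across, 66 mm tall, loose, 50 g. Point: on its axis, 33 mm above its foot; z up. Grip its body from above with the pads between 25 and 48 mm above the foot.
- varnish_bottle_center (a point): amber-brown glass bottle of varnish with a dark rubber dropper bulb, body 34 mm across and 46 mm tall, narrowing above that, 109 mm tall overall, loose, 45 g. Point: on its axis, 54.5 mm above its foot; z up. Grip the body from above, the pads between 28 and 52 mm above the foot; the bulb reaches up between the fingers.
- liquid_bottle_center (a point): small white bottle of cement liquid that narrows to a pointed dropper tip, body 25 mm across and about 42 mm tall, 66 mm tall overall, loose, 22 g. Point: on its axis, 33 mm above its foot; z up. Grip the body from above with the pads between 22 and 42 mm above the foot.
- blue_syringe_center (a point): gel syringe with a blue barrel, lying on its side, loose, 12 g; 117 mm long over nozzle and plunger, barrel 14 mm high and wide and 61 mm long. Point: the middle of the barrel, 7 mm above what it lies on; y along the syringe, z up. Grip across the barrel from above.
- flat_cap_bottle_center (a point): look-alike, not wanted: small white bottle with a flat ribbed cap (no pointed tip), 27 mm across, 72 mm tall, loose. Point: on its axis, 36 mm above its foot.
- pale_syringe_center (a point): look-alike, not wanted: gel syringe like the blue one but with a pale cream-grey barrel, lying on its side, loose. Point: the middle of the barrel, 7 mm up; y along the syringe.
- insert_wide: fixed square dark grey insert, 62 x 62 x 16 mm, with one wide round well 55 mm across right through it (chamfered mouth), for the powder jar. Origin: centre of the well's floor, 3 mm above the worktop; z up, top face at z = 16 mm. The three inserts stand in a row (any order), 64 mm apart, along this y, at the far side of a fixed steel tray 124 x 204 mm, rim 15 mm high.
- insert_middle: fixed square green insert, 62 x 62 x 16 mm, with one middle-sized round well 48 mm across right through it (chamfered mouth), for the amber varnish bottle. Origin: centre of the well's floor, 3 mm above the worktop; z up, top face at z = 16 mm. The three inserts stand in a row (any order), 64 mm apart, along this y, at the far side of a fixed steel tray 124 x 204 mm, rim 15 mm high.
- insert_narrow: fixed square blue insert, 62 x 62 x 16 mm, with one narrow round well 39 mm across right through it (chamfered mouth), for the pointed white liquid bottle. Origin: centre of the well's floor, 3 mm above the worktop; z up, top face at z = 16 mm. The three inserts stand in a row (any order), 64 mm apart, along this y, at the far side of a fixed steel tray 124 x 204 mm, rim 15 mm high.
- syringe_rest: fixed off-white rest at the tray's near side, 62 mm from the row of inserts: two saddles 49 mm apart (7 mm thick, 44 mm wide, 14 mm high) sloping down to a seat at z = 6 mm; the syringe's middle comes to z = 13 mm. Origin: midway between the saddles, on the tray floor; y from saddle to saddle, along the lying syringe. A 0.34 m tall mixer stands right of and behind the tray: pass on the robot's side.
Not all that is in view belongs to the job. Leave any yellow look-alike of the part that bears powder_jar_center alone.

How it is judged:
By the outcome, as a careful person would: the job done as asked, in the order asked, and still so for the second after the job is handed in, with the robot touching nothing.
It also fails if it takes over 96 s, if anything falls off the work surface, if the arm or the gripper's body presses on something with over 40 N, if the wrist force passes 120 N, or if a joint passes its speed limit or range.

## Working session

There is one attempt and no reset: what is moved stays moved. The work goes in short steps, Python scripts to look and compute and a tool call to move; the robot and the scene stay as the last step left them, time stands still between calls to the robot, and variables do not carry over. Pictures are saved under pics/ and viewed, at most 14 in all, crops included, and the job is handed in when it is done.

Besides the shell and the picture viewer there is one more tool, called after ">>>" as name(argument=value, ...), one argument or row to a line, values as JSON. apply_moves: Moves the arm, as the interface text tells. Its arguments: {"type":"object","properties":{"motion":{"type":"array","items":{"type":"array","items":{"type":"number"}}}},"required":["motion"]}

```bash
mkdir -p pics; ls; python3 - <<'E'
from workcell import *
import cv2
s=sense();print(s)
for n in ("scene","side"):
    c=camera(n);cv2.imwrite(f"pics/{n}0.png",c["pixels"]);print(n,c["mtx"],c["dist"],c["view"])
s=sense();c=camera("wrist");cv2.imwrite("pics/wrist0.png",c["pixels"]);print(c["tool_from_camera"])
E
```

```text
pics
{'t': 0.0, 'qpos': array([ 6.32277149e+01,  1.76224135e+01,  8.63825385e+01, -3.40329792e-04,
        7.61127621e+01, -4.21177999e+00]), 'qvel': array([-0.1705875 ,  0.06818898, -0.0174804 ,  0.02298743, -0.03556037,
       -0.05201424]), 'joint_efforts': array([-1.72348259e-04, -4.57555532e+01, -2.51911819e+01,  2.78450998e-04,
        1.32707268e-02, -1.73694087e-05]), 'tool_pos': array([0.22029575, 0.53031605, 0.20578848]), 'ee_rot': array([[-9.23475381e-01,  3.83656583e-01, -9.20291766e-04],
       [ 3.83657659e-01,  9.23473566e-01, -1.83686112e-03],
       [ 1.45141257e-04, -2.04937301e-03, -9.99997889e-01]]), 'wrist_force': array([ 0.60507133, -0.4228102 , -0.29715013]), 'torque': array([ 0.00466665,  0.04726866, -0.01314261]), 'gripper_force': 0.0, 'finger_gap': 1.0012499787850329}
scene [[470.29781044   0.         322.65816042]
 [  0.         470.29781044 238.94489243]
 [  0.           0.           1.        ]] [-0.10528964  0.          0.          0.          0.        ] [[-0.73993922 -0.67266856 -0.00263868  0.45829758]
 [-0.26957357  0.3001218  -0.91501748  0.15715876]
 [ 0.61629542 -0.67634601 -0.40340555  0.67019157]
 [ 0.          0.          0.          1.        ]]
side [[534.7115653    0.         312.52440082]
 [  0.         534.7115653  249.23793697]
 [  0.           0.           1.        ]] [-0.13547663  0.          0.          0.          0.        ] [[-0.99997266 -0.00644593  0.00362289  0.48192774]
 [-0.00629384  0.48482047 -0.87459105 -0.00244016]
 [ 0.00388111 -0.87458994 -0.48484779  1.33002803]
 [ 0.          0.          0.          1.        ]]
[[ 7.28139426e-04 -9.52096325e-01 -3.05797414e-01  7.93048791e-02]
 [ 9.99999291e-01  4.05197125e-04  1.11953928e-03 -1.91064681e-04]
 [-9.42000999e-04 -3.05798013e-01  9.52095945e-01 -1.67060859e-01]
 [ 0.00000000e+00  0.00000000e+00  0.00000000e+00  1.00000000e+00]]
```

View pics/scene0.png

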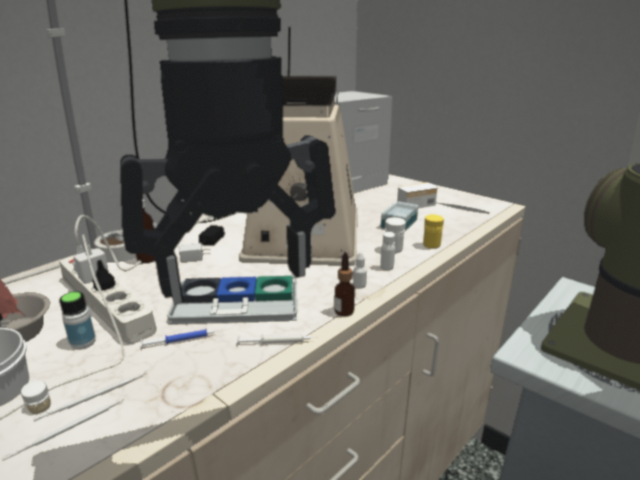

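View pics/side0.png

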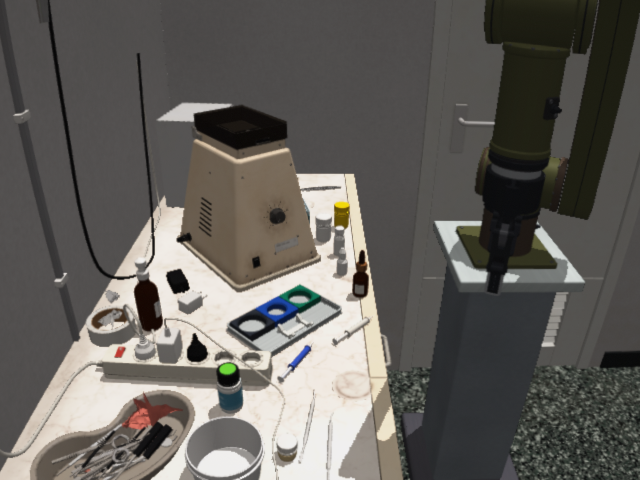

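```bash
python3 -c "
import workcell as w
print([n for n in dir(w) if n[0]!='_']); print(getattr(w,'hold_point_z',None))"
```

```text
['IKError', 'camera', 'close_job', 'hold_point_z', 'sense']
-0.0187
```

```bash
cat > h.py <<'E'
from workcell import *
import cv2, numpy as np
np.set_printoptions(precision=4,suppress=True)
HP=-hold_point_z
def grab(n,f=None):
    s=sense();c=camera(n)
    if n=="wrist":
        T=np.eye(4);T[:3,:3]=s["ee_rot"];T[:3,3]=s["tool_pos"]
        c["c2w"]=T@c["tool_from_camera"]
    else: c["c2w"]=np.linalg.inv(c["view"])
    if f: cv2.imwrite(f"pics/{f}.png",c["pixels"])
    return c
def ray(c,p):
    u=cv2.undistortPoints(np.array(p,float).reshape(1,1,2),c["mtx"],c["dist"]).ravel()
    d=c["c2w"][:3,:3]@[u[0],u[1],1];return c["c2w"][:3,3],d/np.linalg.norm(d)
def plane(c,p,z):
    o,d=ray(c,p);return o+d*(z-o[2])/d[2]
def tri(*cp):
    A=np.zeros((3,3));b=np.zeros(3)
    for c,p in cp:
        o,d=ray(c,p);M=np.eye(3)-np.outer(d,d);A+=M;b+=M@o
    return np.linalg.solve(A,b)
def proj(c,P):
    V=np.linalg.inv(c["c2w"]);return cv2.projectPoints(np.array(P,float).reshape(-1,3),cv2.Rodrigues(V[:3,:3])[0],V[:3,3],c["mtx"],c["dist"])[0].reshape(-1,2)
def goto(P,yaw=None):
    """tool-frame shift (cm) and turn (deg) to TCP P, tool down, tool-y azimuth yaw deg (mod 180)"""
    s=sense();R=s["ee_rot"]
    print("shift cm",R.T@(np.array(P)-s["tool_pos"])*100, "tcp",s["tool_pos"])
    if yaw is not None:
        Y=np.array([np.cos(np.radians(yaw)),np.sin(np.radians(yaw)),0]);
        if Y@R[:,1]<0:Y=-Y
        Z=np.array([0,0,-1.]);G=np.stack([np.cross(Y,Z),Y,Z],1)
        print("turn",np.degrees(cv2.Rodrigues(R.T@G)[0].ravel()),"j6",s["qpos"][5])
E
python3 - <<'E'
from h import *
a=grab("scene");b=grab("side")
for n,p,q,z in [("amber",(345,307),(360,292),.0),("liq",(360,282),(342,270),.0),("flat",(388,265),(340,252),.0),("jar",(396,247),(323,236),.0),
 ("wide",(202,290),(252,324),.016),("nar",(238,288),(277,311),.016),("mid",(275,287),(299,297),.016),
 ("blueL",(165,340),(286,373),.007),("blueR",(208,332),(309,348),.007),("restL",(213,308),(283,330),.014),("restR",(245,306),(305,318),.014)]:
    print(n,tri((a,p),(b,q)),plane(a,p,z),plane(b,q,z))
cv2.imwrite("pics/z.png",cv2.resize(np.hstack([a["pixels"][200:360,130:450],]),None,fx=2.5,fy=2.5,interpolation=2))
E
```

```text
amber [0.3791 0.2111 0.008 ] [0.3882 0.1994 0.    ] [0.3778 0.201  0.    ]
liq [0.4139 0.1266 0.0089] [0.4223 0.116  0.    ] [0.4131 0.1094 0.    ]
flat [0.4152 0.0389 0.0079] [0.4237 0.026  0.    ] [0.4144 0.0244 0.    ]
jar [ 0.4554 -0.0483  0.0046] [ 0.4595 -0.0543  0.    ] [ 0.4552 -0.0597  0.    ]
wide [0.5973 0.3343 0.0104] [0.5865 0.3416 0.016 ] [0.5967 0.3394 0.016 ]
nar [0.5514 0.2917 0.0128] [0.5464 0.2955 0.016 ] [0.5511 0.2956 0.016 ]
mid [0.5083 0.2441 0.013 ] [0.5021 0.2504 0.016 ] [0.5085 0.2452 0.016 ]
blueL [ 0.5264  0.4531 -0.0023] [0.5172 0.456  0.007 ] [0.525  0.4672 0.007 ]
blueR [0.4858 0.4013 0.0087] [0.4876 0.4003 0.007 ] [0.4859 0.3989 0.007 ]
restL [0.5355 0.3551 0.011 ] [0.528  0.3611 0.014 ] [0.536  0.3546 0.014 ]
restR [0.4943 0.3219 0.0162] [0.4948 0.3223 0.014 ] [0.4948 0.3156 0.014 ]
```

View pics/z.png

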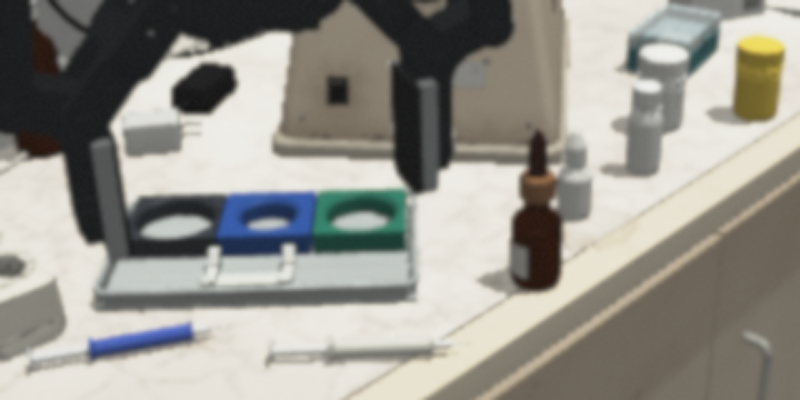

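```bash
python3 - <<'E'
from h import *
a=grab("scene");b=grab("side");w=grab("wrist");print(w["mtx"],w["dist"])
print("mixer",plane(a,(243,260),0),plane(a,(357,258),0),plane(b,(238,281),0),plane(b,(318,258),0))
print("yellow",plane(a,(432,246),0),"box",plane(a,(383,226),0))
print("paleS",plane(b,(352,330),.007),plane(a,(275,340),.007))
goto((.42,-.03,.25),90)
E
```

```text
[[405.6854   0.     313.5586]
 [  0.     405.6854 239.3348]
 [  0.       0.       1.    ]] [0.0146 0.     0.     0.     0.    ]
mixer [0.6512 0.2013 0.    ] [0.4881 0.0421 0.    ] [0.6477 0.16   0.    ] [0.4684 0.0545 0.    ]
yellow [ 0.4051 -0.1098  0.    ] box [ 0.5485 -0.1318  0.    ]
paleS [0.4036 0.3442 0.007 ] [0.3989 0.3455 0.007 ]
shift cm [-39.9339 -44.148   -4.3309] tcp [0.2206 0.5309 0.2066]
turn [ -0.0162  -0.0045 -22.5614] j6 -4.212222299176023
```

>>> apply_moves(
  motion=[
    [0, -3.3, -3.7, -0.5, 0, 0, 0],
    [0, -3.3, -3.7, -0.5, 0, 0, 0],
    [0, -3.3, -3.7, -0.5, 0, 0, 0],
    [0, -3.3, -3.7, -0.5, 0, 0, 0],
    [0, -3.3, -3.7, -0.5, 0, 0, 0],
    [0, -3.3, -3.7, -0.5, 0, 0, 0],
    [0, -3.3, -3.7, -0.5, 0, 0, 0],
    [0, -3.3, -3.7, -0.5, 0, 0, 0],
    [0, -3.3, -3.7, -0.5, 0, 0, 0],
    [0, -3.3, -3.7, -0.5, 0, 0, 0],
    [0, -3.3, -3.7, -0.5, 0, 0, 0],
    [0, -3.3, -3.7, -0.5, 0, 0, 0],
  ],
)

```text
t: 1.9
tool_pos: [0.4163, -0.0326, 0.2672]
ee_rot: [[-0.923, 0.384, 0.001], [0.384, 0.923, 0.0], [-0.001, 0.0, -1.0]]
wrist_force: [0.3, 0.3, 0.5]
finger_gap: 1.0
gripper_force: 0.0
```

>>> apply_moves(
  motion=[
    [0, 0, 0, 0, 0, 0, -7.5],
    [0, 0, 0, 0, 0, 0, -7.5],
    [0, 0, 0, 0, 0, 0, -7.5],
    [0, 0, 0, 0, 0, 0, 0],
    [0, 0, 0, 0, 0, 0, 0],
  ],
)

```text
t: 2.52
tool_pos: [0.4159, -0.0309, 0.2668]
ee_rot: [[-1.0, 0.003, 0.0], [0.003, 1.0, -0.0], [-0.0, -0.0, -1.0]]
wrist_force: [0.0, 0.5, -0.3]
finger_gap: 0.997
gripper_force: 0.0
```

```bash
python3 - <<'E'
from h import *
w=grab("wrist","w1");s=sense();print(s["tool_pos"],s["ee_rot"],s["qpos"],s["t"])
E
```

```text
[ 0.416  -0.0309  0.2668] [[-1.      0.0026  0.0002]
 [ 0.0026  1.     -0.0001]
 [-0.0002 -0.0001 -1.    ]] [-10.0547   1.9275  97.4733  -0.0022  80.5888 -99.9028] 2.575
```

View pics/w1.png

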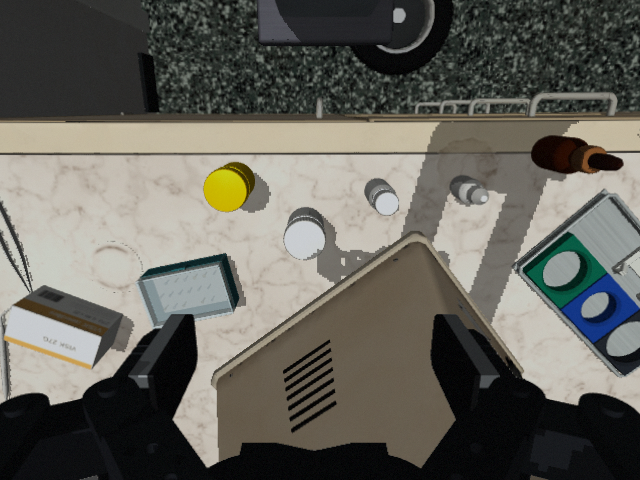

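```bash
python3 - <<'E'
from h import *
w=grab("wrist");im=w["pixels"]
g=im.min(axis=2);hsv=cv2.cvtColor(im,cv2.COLOR_BGR2HSV)
for n,(x0,y0,x1,y1),z in [("jar",(278,200,332,262),.066),("flat",(360,172,405,220),.072)]:
    for th in(190,205):
        m=((g[y0:y1,x0:x1]>th)&(hsv[y0:y1,x0:x1,1]<16)).astype(np.uint8)
        cs=max(cv2.findContours(m,0,2)[0],key=cv2.contourArea);c,r=cv2.minEnclosingCircle(cs);print(n,th,c,r,plane(w,(c[0]+x0,c[1]+y0),z))
print("jar",plane(w,(305,241),.066),"flat",plane(w,(386,203),.072),"liq tip",plane(w,(482,198),.066),"foot",plane(w,(458,184),0))
print("amber tip",plane(w,(610,163),.109),"yellow",plane(w,(227,190),.06))
print("mixer",[plane(w,p,.01) for p in((415,233),(213,380),(522,372))])
E
```

```text
jar 190 (26.0, 40.0) 20.025083541870117 [ 0.4556 -0.0396  0.066 ]Traceback (most recent call last):
  File "<stdin>", line 7, in <module>
ValueError: max() iterable argument is empty
```

```bash
python3 - <<'E'
from h import *
w=grab("wrist")
print("flat",plane(w,(386,203),.072),"liq tip",plane(w,(482,198),.066),"foot",plane(w,(458,184),0))
print("amber tip",plane(w,(610,163),.109),"yellow",plane(w,(227,190),.06))
print("mixer",[plane(w,p,.01) for p in((415,233),(213,380),(522,372))])
goto((.4556,-.0396,.12),110)
E
```

```text
flat [0.4184 0.0356 0.072 ] liq tip [0.4153 0.1246 0.066 ] foot [0.414  0.1249 0.    ]
amber tip [0.3784 0.2031 0.109 ] yellow [ 0.4085 -0.1109  0.06  ]
mixer [array([0.4659, 0.0803, 0.01  ]), array([ 0.6547, -0.1545,  0.01  ]), array([0.6433, 0.2236, 0.01  ])]
shift cm [-3.9667 -0.8632 14.6728] tcp [ 0.4159 -0.0309  0.2667]
turn [ -0.0001   0.0019 -20.113 ] j6 -99.94184018517413
```

>>> apply_moves(
  motion=[
    [0, -2, -0.45, 4, 0, 0, 0],
    [0, -2, -0.42, 4, 0, 0, 0],
    [0, 0, 0, 5, 0, 0, 0],
    [0, 0, 0, 5, 0, 0, 0],
    [0, 0, 0, 4, 0, 0, 0],
    [0, 0, 0, 2.2, 0, 0, 0],
    [0, 0, 0, 1.2, 0, 0, 0],
    [0, 0, 0, 0, 0, 0, 0],
    [255, 0, 0, 0, 0, 0, 0],
    [255, 0, 0, 0, 0, 0, 0],
    [255, 0, 0, 0, 0, 0, 0],
    [255, 0, 0, 0, 0, 0, 0],
  ],
)

```text
t: 4.18
tool_pos: [0.4568, -0.0399, 0.0139]
ee_rot: [[-1.0, 0.001, 0.002], [0.001, 1.0, -0.0], [-0.002, -0.0, -1.0]]
wrist_force: [-1.0, 0.3, 7.7]
finger_gap: 0.417
gripper_force: 59.0
```

>>> apply_moves(
  motion=[
    [255, 0, 0, -2, 0, 0, 0],
    [255, 0, 0, -5, 0, 0, 0],
    [255, 0, 0, -6, 0, 0, 0],
    [255, 3, 0, -5, 0, 0, 0],
    [255, 1.5, 4, 0, 0, 0, 0],
    [255, 0, 5, 0, 0, 0, 0],
    [255, 0, 5, 0, 0, 0, 0],
    [255, 0, 5, 0, 0, 0, 0],
    [255, 0, 1, -2, 0, 0, -9],
    [255, 0, 0, -2, 0, 0, -9],
    [255, 0, 0, 0, 0, 0, -9],
    [255, 0, 0, 0, 0, 0, -9],
  ],
)

```text
t: 5.68
tool_pos: [0.411, 0.1605, 0.2333]
ee_rot: [[-0.806, -0.591, 0.001], [-0.591, 0.806, 0.0], [-0.001, -0.0, -1.0]]
wrist_force: [0.5, 0.8, -1.3]
finger_gap: 0.419
gripper_force: 60.3
```

```bash
python3 - <<'E'
from h import *
s=sense();print(s["qpos"],s["finger_gap"],s["gripper_force"]);goto((.53,.28,.25),135)
E
```

```text
[  15.8396    5.4058   98.5887   -0.0019   75.9409 -110.4151] 0.41898298056732775 60.29159188270569
shift cm [-16.6682   2.601   -1.6517] tcp [0.411  0.1605 0.2333]
turn [-0.0288  0.0579 -8.7448] j6 -110.41511644027423
```

>>> apply_moves(
  motion=[
    [255, -4.2, 0.65, -0.4, 0, 0, 0],
    [255, -4.2, 0.65, -0.4, 0, 0, 0],
    [255, -4.2, 0.65, -0.4, 0, 0, 0],
    [255, -4.1, 0.65, -0.4, 0, 0, 0],
    [255, 0, 0, 0, 0, 0, -9],
    [255, 0, 0, 0, 0, 0, 0],
    [255, 0, 0, 0, 0, 0, 0],
  ],
)

```text
t: 6.55
tool_pos: [0.5305, 0.279, 0.2487]
ee_rot: [[-0.71, -0.704, -0.0], [-0.704, 0.71, -0.0], [0.0, 0.0, -1.0]]
wrist_force: [-0.6, -0.1, 0.1]
finger_gap: 0.424
gripper_force: 60.3
```

```bash
python3 - <<'E'
from h import *
w=grab("wrist","w2")
E
```

```text
(no output)
```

View pics/w2.png

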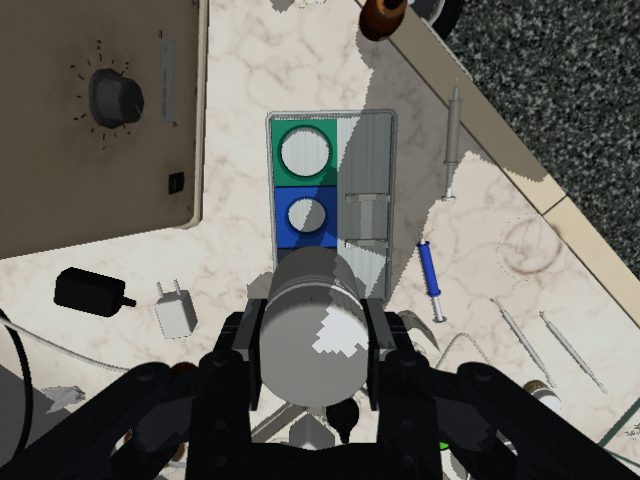

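```bash
python3 - <<'E'
from h import *
w=grab("wrist");im=w["pixels"];hsv=cv2.cvtColor(im,cv2.COLOR_BGR2HSV)
roi=np.zeros(im.shape[:2],np.uint8);roi[100:260,255:345]=1
for n,lo,hi in(("green",60,95),("blue",105,130)):
    m=((hsv[...,0]>lo)&(hsv[...,0]<hi)&(hsv[...,1]>110)).astype(np.uint8)*roi
    cs,h=cv2.findContours(m,cv2.RETR_CCOMP,cv2.CHAIN_APPROX_NONE)
    c=max(cs,key=cv2.contourArea);r=cv2.minAreaRect(c);b=cv2.boxPoints(r)
    P=np.array([plane(w,p,.016) for p in b]);print(n,r,P[:,:2].tolist(),"ctr",P.mean(0),np.linalg.norm(P-np.roll(P,1,0),axis=1))
    hs=[cs[i] for i in range(len(cs)) if h[0][i][3]>=0 and cv2.contourArea(cs[i])>300]
    for q in hs:
        e=cv2.fitEllipse(q);print(" hole",e,plane(w,e[0],.003),plane(w,e[0],.016))
    x0=r[0]
print("rest corners",[plane(w,p,.014) for p in((347,193),(389,194),(346,240),(388,240))])
E
```

```text
green ((303.5, 152.0), (66.0, 65.0), 90.0) [[0.5089166049773386, 0.2021524357110276], [0.46562946789814136, 0.24564895633142325], [0.5093185520999979, 0.29063761758692125], [0.5548128767608967, 0.24491297620197242]] ctr [0.5097 0.2458 0.016 ] [0.0627 0.0614 0.0627 0.0645]
 hole ((304.8504638671875, 151.14102172851562), (49.049007415771484, 50.110408782958984), 153.0545196533203) [0.5087 0.2463 0.003 ] [0.5076 0.2456 0.016 ]
blue ((305.5993347167969, 216.16810607910156), (61.36909103393555, 62.11360549926758), 88.78113555908203) [[0.5536258144002836, 0.24773641537895083], [0.509202666246833, 0.29051318819451616], [0.5530600092150845, 0.3376020799712578], [0.5997109442029254, 0.2927663603947213]] ctr [0.5539 0.2922 0.016 ] [0.0644 0.0617 0.0643 0.0647]
 hole ((306.3132629394531, 214.6474151611328), (34.619972229003906, 37.97138977050781), 94.98188018798828) [0.5542 0.2932 0.003 ] [0.5517 0.291  0.016 ]
rest corners [array([0.5073, 0.3046, 0.014 ]), array([0.4783, 0.3352, 0.014 ]), array([0.5423, 0.3397, 0.014 ]), array([0.5115, 0.3707, 0.014 ])]
```

```bash
python3 - <<'E'
from h import *
goto((.598,.338,.0175),134)
E
```

```text
shift cm [-8.9392 -0.5608 23.1421] tcp [0.5307 0.279  0.2489]
turn [-0.0001 -0.0014  0.8284] j6 -111.13358399679468
```

>>> apply_moves(
  motion=[
    [255, -4.5, -0.3, 0, 0, 0, 0],
    [255, -4.4, -0.3, 2, 0, 0, 0],
    [255, 0, 0, 5, 0, 0, 0],
    [255, 0, 0, 5, 0, 0, 0],
    [255, 0, 0, 4, 0, 0, 0],
    [255, 0, 0, 2.5, 0, 0, 0],
    [255, 0, 0, 1, 0, 0, 0],
    [255, 0, 0, 0, 0, 0, 0],
  ],
)

```text
t: 7.65
tool_pos: [0.5983, 0.3378, 0.0537]
ee_rot: [[-0.708, -0.706, -0.0], [-0.706, 0.708, -0.0], [0.001, 0.0, -1.0]]
wrist_force: [-0.4, -0.4, 0.1]
finger_gap: 0.419
gripper_force: 60.3
```

```bash
python3 - <<'E'
from h import *
w=grab("wrist","w3");goto((.598,.338,.0175))
b=grab("side");cv2.imwrite("pics/s3.png",cv2.resize(b["pixels"][240:360,190:350],None,fx=3,fy=3,interpolation=2))
E
```

```text
shift cm [0.0868 0.0627 3.7123] tcp [0.599  0.3381 0.0546]
```

View pics/w3.png

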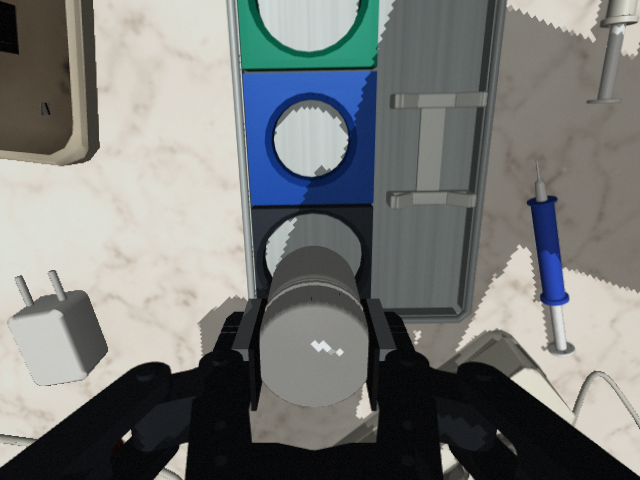

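```bash
python3 - <<'E'
from h import *
w=grab("wrist");im=w["pixels"];hsv=cv2.cvtColor(im,cv2.COLOR_BGR2HSV)
print("bluewell outer edges z16",[plane(w,p,.016) for p in((265,139),(357,139),(311,93),(311,186))])
print("floor",plane(w,(311,139),.003))
print("blue insert corners",[plane(w,p,.016) for p in((244,70),(377,69),(247,206),(373,205))], "mean",np.mean([plane(w,p,.016) for p in((244,70),(377,69),(247,206),(373,205))],0))
print("wide top-lip",plane(w,(313,207),.016), "L/R",plane(w,(256,250),.016),plane(w,(370,250),.016))
print("saddle",[plane(w,p,.014) for p in((391,98),(487,98),(388,197),(475,195))],"bar mid",plane(w,(431,148),.006))
print("blue syr ends",plane(w,(544,205),.009),plane(w,(554,300),.009))
E
```

```text
bluewell outer edges z16 [array([0.5701, 0.2766, 0.016 ]), array([0.538 , 0.3088, 0.016 ]), array([0.5389, 0.2776, 0.016 ]), array([0.5706, 0.3092, 0.016 ])]
floor [0.5548 0.2933 0.003 ]
blue insert corners [array([0.554 , 0.2483, 0.016 ]), array([0.5096, 0.2921, 0.016 ]), array([0.6016, 0.293 , 0.016 ]), array([0.5549, 0.339 , 0.016 ])] mean [0.555  0.2931 0.016 ]
wide top-lip [0.5777 0.3177 0.016 ] L/R [0.6162 0.3127 0.016 ] [0.5728 0.3562 0.016 ]
saddle [array([0.5132, 0.3066, 0.014 ]), array([0.4806, 0.3394, 0.014 ]), array([0.5466, 0.3419, 0.014 ]), array([0.5141, 0.3731, 0.014 ])] bar mid [0.5137 0.3406 0.006 ]
blue syr ends [0.4909 0.4055 0.009 ] [0.5196 0.4561 0.009 ]
```

>>> apply_moves(
  motion=[
    [255, 0, 0, 1.2, 0, 0, 0],
    [255, 0, 0, 1.2, 0, 0, 0],
    [255, 0, 0, 0.8, 0, 0, 0],
    [255, 0, 0, 0.4, 0, 0, 0],
    [255, 0, 0, 0.15, 0, 0, 0],
    [255, 0, 0, 0, 0, 0, 0],
    [255, 0, 0, 0, 0, 0, 0],
  ],
)

```text
t: 8.68
tool_pos: [0.5979, 0.3379, 0.0171]
ee_rot: [[-0.708, -0.706, -0.001], [-0.706, 0.708, -0.0], [0.001, 0.0, -1.0]]
wrist_force: [-2.7, -0.7, 5.9]
finger_gap: 0.419
gripper_force: 61.0
```

>>> apply_moves(
  motion=[
    [120, 0, 0, 0, 0, 0, 0],
    [60, 0, 0, 0, 0, 0, 0],
    [0, 0, 0, 0, 0, 0, 0],
    [0, 0, 0, -2, 0, 0, 0],
    [0, 0, 0, -4, 0, 0, 0],
    [0, 0, 0, -6, 0, 0, 0],
    [0, 0, 0, -6, 0, 0, 0],
    [0, 4, 0, 0, 0, 0, 0],
    [0, 5, 0, 0, 0, 0, 0],
    [0, 5, 0, 0, 0, 0, 0],
    [0, 0, 0, 0, 0, 0, 0],
  ],
)

```text
t: 10.05
tool_pos: [0.4953, 0.2365, 0.1959]
ee_rot: [[-0.709, -0.705, -0.004], [-0.705, 0.709, -0.002], [0.004, 0.001, -1.0]]
wrist_force: [-0.0, -0.1, -0.0]
finger_gap: 0.999
gripper_force: 0.0
```

```bash
python3 - <<'E'
from h import *
w=grab("wrist","w4");goto((.40,.23,.20),90);print(sense()["qpos"])
E
```

```text
shift cm [ 7.5329  6.3408 -0.35  ] tcp [0.4981 0.2382 0.1965]
turn [ 0.0059 -0.0001 44.8777] j6 -113.70788408099995
[  21.1715   16.2284   89.9022    0.006    73.8696 -113.7079]
```

View pics/w4.png

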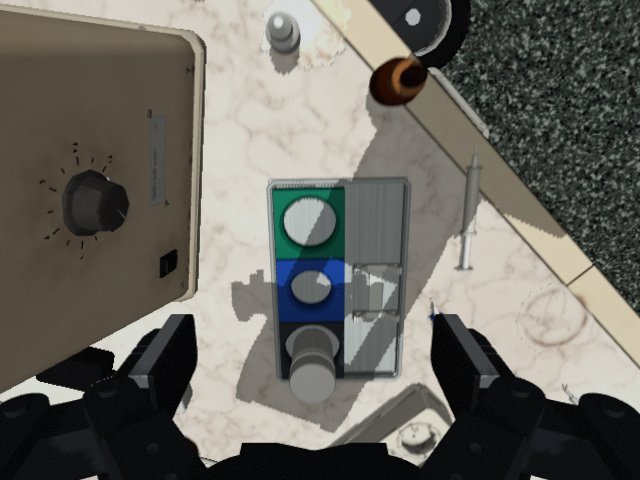

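```bash
python3 - <<'E'
from h import *
w=grab("wrist")
print("bulb",plane(w,(412,70),.105),"shoulder",plane(w,(398,80),.05),"foot",plane(w,(392,87),0.))
print("liq tip",plane(w,(279,20),.066),"green",plane(w,(310,222),.003))
goto((.378,.203,.20),90)
E
```

```text
bulb [0.3855 0.2091 0.105 ] shoulder [0.385  0.2125 0.05  ] foot [0.3831 0.2177 0.    ]
liq tip [0.4187 0.1285 0.066 ] green [0.5142 0.2511 0.003 ]
shift cm [11.1784  6.028  -0.3497] tcp [0.4997 0.2392 0.1967]
turn [ 0.0115  0.1075 44.9048] j6 -113.70650463281692
```

>>> apply_moves(
  motion=[
    [0, 3.7, 1.9, 0, 0, 0, 0],
    [0, 3.7, 1.9, 0, 0, 0, 0],
    [0, 3.5, 1.9, 0, 0, 0, 0],
    [0, 0, 0, 0, 0, 0, 9.2],
    [0, 0, 0, 0, 0, 0, 9.2],
    [0, 0, 0, 0, 0, 0, 9.2],
    [0, 0, 0, 0, 0, 0, 9.2],
    [0, 0, 0, 0, 0, 0, 9.2],
    [0, 0, 0, 0, 0, 0, 9],
    [0, 0, 0, 0, 0, 0, 0],
    [0, 0, 0, 0, 0, 0, 0],
  ],
)

```text
t: 11.52
tool_pos: [0.3828, 0.2031, 0.1963]
ee_rot: [[-0.985, 0.172, 0.001], [0.172, 0.985, 0.0], [-0.0, 0.0, -1.0]]
wrist_force: [-0.1, 0.1, 0.5]
finger_gap: 0.995
gripper_force: 0.0
```

```bash
python3 - <<'E'
from h import *
w=grab("wrist","w5");goto((.382,.208,.20),80);print(sense()["qpos"])
E
```

```text
shift cm [ 0.1361  0.4916 -0.3774] tcp [0.3825 0.2029 0.1962]
turn [0.0139 0.0162 0.0697] j6 -57.71953661977415
[ 22.3513   6.6401 102.9142   0.0033  70.4245 -57.7195]
```

View pics/w5.png

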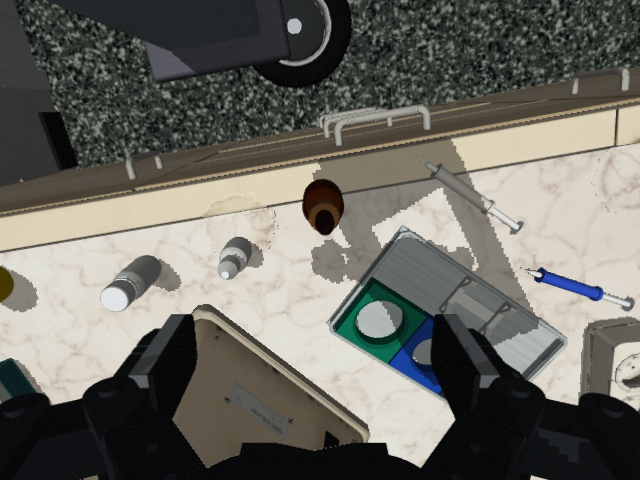

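```bash
python3 - <<'E'
from h import *
w=grab("wrist")
print("bulb",plane(w,(324,223),.107),"body",plane(w,(323,201),.044),plane(w,(303,201),.044),plane(w,(344,201),.044))
print("liq tip",plane(w,(229,271),.066), "body",plane(w,(238,245),.03))
goto((.38,.205,.0),80)
E
```

```text
bulb [0.3757 0.2114 0.107 ] body [0.375  0.2123 0.044 ] [0.3723 0.1965 0.044 ] [0.3779 0.2289 0.044 ]
liq tip [0.413  0.1303 0.066 ] body [0.4038 0.1332 0.03  ]
shift cm [ 0.2696  0.1715 19.6219] tcp [0.3823 0.2028 0.1962]
turn [0.0096 0.0113 0.0396] j6 -57.69203653398045
```

>>> apply_moves(
  motion=[
    [0, 0.8, 0.8, 2, 0, 0, 0],
    [0, 0, 0, 5, 0, 0, 0],
    [0, 0, 0, 4, 0, 0, 0],
    [0, 0, 0, 2, 0, 0, 0],
    [0, 0, 0, 1.5, 0, 0, 0],
    [0, 0, 0, 1, 0, 0, 0],
    [0, 0, 0, 1, 0, 0, 0],
    [0, 0, 0, 0.5, 0, 0, 0],
    [0, 0, 0, 0.5, 0, 0, 0],
    [0, 0, 0, 0, 0, 0, 0],
  ],
)

```text
t: 12.88
tool_pos: [0.3753, 0.2117, 0.0211]
ee_rot: [[-0.985, 0.175, -0.0], [0.175, 0.985, -0.0], [0.0, -0.0, -1.0]]
wrist_force: [0.9, 0.2, -0.0]
finger_gap: 1.001
gripper_force: 0.0
```

No contact; close and lift.

>>> apply_moves(
  motion=[
    [255, 0, 0, 0, 0, 0, 0],
    [255, 0, 0, 0, 0, 0, 0],
    [255, 0, 0, 0, 0, 0, 0],
    [255, 0, 0, 0, 0, 0, 0],
    [255, 0, 0, 0, 0, 0, 0],
  ],
)

```text
t: 13.5
tool_pos: [0.376, 0.2121, 0.0219]
ee_rot: [[-0.985, 0.175, 0.001], [0.175, 0.985, 0.001], [-0.001, 0.001, -1.0]]
wrist_force: [-0.9, -0.2, 7.2]
finger_gap: 0.213
gripper_force: 57.1
```

>>> apply_moves(
  motion=[
    [150, 0, 0, 0, 0, 0, 0],
    [100, 0, 0, 0, 0, 0, 0],
    [80, 0, 0, 0, 0, 0, 0],
    [80, 0, 0, 0.4, 0, 0, 0],
    [80, 0, 0, 0.4, 0, 0, 0],
    [80, 0, 0, 0, 0, 0, 0],
  ],
)

```text
t: 14.25
tool_pos: [0.3749, 0.2116, 0.0127]
ee_rot: [[-0.985, 0.175, -0.001], [0.175, 0.985, -0.0], [0.001, -0.001, -1.0]]
wrist_force: [0.3, 0.1, 0.2]
finger_gap: 0.685
gripper_force: 0.0
```

>>> apply_moves(
  motion=[
    [255, 0, 0, 0, 0, 0, 0],
    [255, 0, 0, 0, 0, 0, 0],
    [255, 0, 0, 0, 0, 0, 0],
    [255, 0, 0, 0, 0, 0, 0],
    [255, 0, 0, 0, 0, 0, 0],
  ],
)

```text
t: 14.88
tool_pos: [0.3755, 0.2117, 0.0136]
ee_rot: [[-0.985, 0.175, 0.0], [0.175, 0.985, 0.0], [-0.0, 0.0, -1.0]]
wrist_force: [0.1, -0.0, 5.3]
finger_gap: 0.357
gripper_force: 59.2
```

>>> apply_moves(
  motion=[
    [255, 0, 0, -1.5, 0, 0, 0],
    [255, 0, 0, -4, 0, 0, 0],
    [255, 0, 0, -5, 0, 0, 0],
    [255, -4.2, 1.9, -3, 0, 0, 0],
    [255, -4.2, 1.9, 0, 0, 0, 0],
    [255, -4.2, 1.9, 0, 0, 0, -9.2],
    [255, 0, 0, 0, 0, 0, -9.2],
    [255, 0, 0, 0, 0, 0, -9.2],
    [255, 0, 0, 0, 0, 0, -9.2],
    [255, 0, 0, 0, 0, 0, -9.2],
    [255, 0, 0, 0, 0, 0, -9],
    [255, 0, 0, 0, 0, 0, 0],
  ],
)

```text
t: 16.38
tool_pos: [0.5091, 0.2458, 0.1477]
ee_rot: [[-0.709, -0.705, -0.001], [-0.705, 0.709, -0.0], [0.001, 0.0, -1.0]]
wrist_force: [-0.0, -0.8, -1.1]
finger_gap: 0.359
gripper_force: 59.5
```

```bash
python3 - <<'E'
from h import *
w=grab("wrist");b=grab("side");a=grab("scene")
cv2.imwrite("pics/c6.png",np.hstack([w["pixels"][100:420,190:450],cv2.resize(a["pixels"][190:350,180:310],None,fx=2,fy=2,interpolation=2),cv2.resize(b["pixels"][180:340,220:350],None,fx=2,fy=2,interpolation=2)]));goto((.5095,.2465,.0166),135);print(sense()["finger_gap"])
E
```

```text
shift cm [-0.0668  0.0276 13.1391] tcp [0.5093 0.2458 0.148 ]
turn [ 0.0096 -0.0169 -0.1951] j6 -113.31807744389376
0.3545801557980213
```

View pics/c6.png

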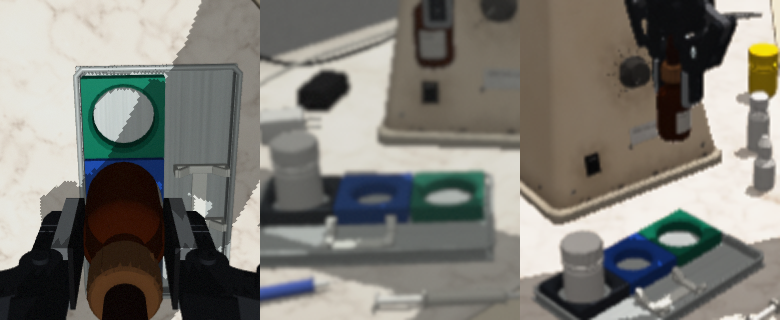

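>>> apply_moves(
  motion=[
    [255, 0, 0, 4, 0, 0, 0],
    [255, 0, 0, 4, 0, 0, 0],
    [255, 0, 0, 2, 0, 0, 0],
    [255, 0, 0, 1.2, 0, 0, 0],
    [255, 0, 0, 0.9, 0, 0, 0],
    [255, 0, 0, 0.6, 0, 0, 0],
    [255, 0, 0, 0.3, 0, 0, 0],
    [255, 0, 0, 0.1, 0, 0, 0],
    [255, 0, 0, 0, 0, 0, 0],
    [255, 0, 0, 0, 0, 0, 0],
  ],
)

```text
t: 17.77
tool_pos: [0.5096, 0.246, 0.0176]
ee_rot: [[-0.708, -0.706, 0.001], [-0.706, 0.708, 0.0], [-0.001, -0.0, -1.0]]
wrist_force: [-0.6, 0.1, 0.0]
finger_gap: 0.359
gripper_force: 59.5
```

>>> apply_moves(
  motion=[
    [255, 0, 0, 0.1, 0, 0, 0],
    [255, 0, 0, 0.05, 0, 0, 0],
    [255, 0, 0, 0, 0, 0, 0],
    [255, 0, 0, 0, 0, 0, 0],
  ],
)

```text
t: 18.27
tool_pos: [0.5097, 0.246, 0.0166]
ee_rot: [[-0.708, -0.706, 0.001], [-0.706, 0.708, 0.0], [-0.001, -0.0, -1.0]]
wrist_force: [-0.8, -1.3, 5.9]
finger_gap: 0.357
gripper_force: 60.2
```

>>> apply_moves(
  motion=[
    [120, 0, 0, 0, 0, 0, 0],
    [70, 0, 0, 0, 0, 0, 0],
    [60, 0, 0, -2, 0, 0, 0],
    [60, 0, 0, -5, 0, 0, 0],
    [60, 0, 0, -6, 0, 0, 0],
    [60, 0, 0, -5, 0, 0, 0],
    [60, 0, 0, 0, 0, 0, 10],
    [60, 0, 0, 0, 0, 0, 10],
    [60, 0, 0, 0, 0, 0, 10],
    [60, 0, 0, 0, 0, 0, 10],
    [60, 0, 0, 0, 0, 0, 10],
    [60, 0, 0, 0, 0, 0, 10],
  ],
)

```text
t: 19.77
tool_pos: [0.5091, 0.2458, 0.1953]
ee_rot: [[-0.964, 0.266, -0.001], [0.266, 0.964, -0.0], [0.001, -0.0, -1.0]]
wrist_force: [1.2, -0.7, -0.0]
finger_gap: 0.769
gripper_force: 0.0
```

```bash
python3 - <<'E'
from h import *
goto((.4145,.128,.20),60)
E
```

```text
shift cm [  5.9971 -13.8665  -0.4562] tcp [0.5091 0.2458 0.1953]
turn [-0.0274 -0.0312 14.6029] j6 -53.118533317910824
```

>>> apply_moves(
  motion=[
    [60, 2, -4.5, 0, 0, 0, 0],
    [60, 2, -4.5, 0, 0, 0, 0],
    [60, 2, -4.9, 0, 0, 0, 0],
    [60, 0, 0, 0, 0, 0, 7.3],
    [60, 0, 0, 0, 0, 0, 7.3],
    [60, 0, 0, 0, 0, 0, 0],
    [60, 0, 0, 0, 0, 0, 0],
  ],
)

```text
t: 20.65
tool_pos: [0.4153, 0.1273, 0.1956]
ee_rot: [[-0.87, 0.493, -0.0], [0.493, 0.87, -0.0], [0.0, -0.0, -1.0]]
wrist_force: [-0.5, 0.2, -0.2]
finger_gap: 0.762
gripper_force: 0.0
```

```bash
python3 - <<'E'
from h import *
w=grab("wrist","w7");goto((.4145,.128,.20),60)
E
```

```text
shift cm [ 0.1039  0.0164 -0.4436] tcp [0.4153 0.1273 0.1956]
turn [-0.0114 -0.0148  0.4456] j6 -48.97549082837053
```

View pics/w7.png

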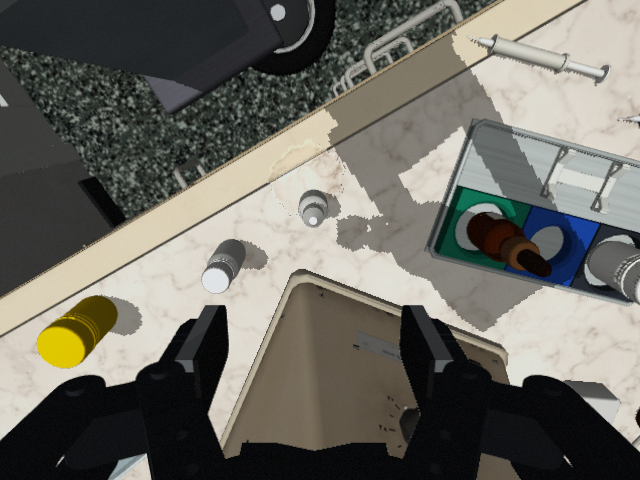

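```bash
python3 - <<'E'
from h import *
w=grab("wrist")
P=plane(w,(313,217),.066);print(P,plane(w,(312.5,201),.03),"mixer corner",plane(w,(300,270),.01))
goto((P[0],P[1],.011))
E
```

```text
[0.4136 0.1279 0.066 ] [0.4095 0.1296 0.03  ] mixer corner [0.4648 0.0848 0.01  ]
shift cm [ 0.1745 -0.041  18.4592] tcp [0.4153 0.1274 0.1956]
```

>>> apply_moves(
  motion=[
    [60, 0.2, 0, 5, 0, 0, 0],
    [60, 0, 0, 5, 0, 0, 0],
    [60, 0, 0, 4, 0, 0, 0],
    [60, 0, 0, 2.5, 0, 0, 0],
    [60, 0, 0, 1.5, 0, 0, 0],
    [60, 0, 0, 0.65, 0, 0, 0],
    [60, 0, 0, 0, 0, 0, 0],
    [255, 0, 0, 0, 0, 0, 0],
    [255, 0, 0, 0, 0, 0, 0],
    [255, 0, 0, 0, 0, 0, 0],
    [255, 0, 0, 0, 0, 0, 0],
    [255, 0, 0, 0, 0, 0, 0],
  ],
)

```text
t: 22.25
tool_pos: [0.4137, 0.1279, 0.0099]
ee_rot: [[-0.869, 0.495, 0.001], [0.495, 0.869, -0.0], [-0.001, -0.0, -1.0]]
wrist_force: [-0.1, -1.8, 4.9]
finger_gap: 0.208
gripper_force: 48.3
```

>>> apply_moves(
  motion=[
    [255, 0, 0, 0, 0, 0, 0],
    [255, 0, 0, 0, 0, 0, 0],
  ],
)

```text
t: 22.5
tool_pos: [0.4137, 0.1279, 0.0099]
ee_rot: [[-0.869, 0.495, 0.001], [0.495, 0.869, -0.0], [-0.001, -0.0, -1.0]]
wrist_force: [-1.1, -2.3, 5.5]
finger_gap: 0.203
gripper_force: 48.3
```

```bash
python3 - <<'E'
from h import *
w=grab("wrist");b=grab("side")
cv2.imwrite("pics/c8.png",np.hstack([cv2.resize(w["pixels"][220:420,220:420],None,fx=2,fy=2),cv2.resize(b["pixels"][210:290,300:380],None,fx=5,fy=5,interpolation=2)]))
E
```

```text
(no output)
```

View pics/c8.png

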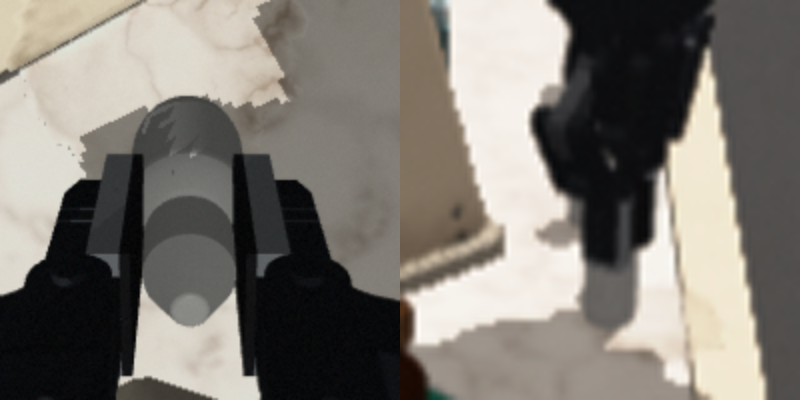

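>>> apply_moves(
  motion=[
    [150, 0, 0, 0, 0, 0, 0],
    [110, 0, 0, 0, 0, 0, 0],
    [110, 0, 0, 0.5, 0, 0, 0],
    [110, 0, 0, 0, 0, 0, 0],
    [255, 0, 0, 0, 0, 0, 0],
    [255, 0, 0, 0, 0, 0, 0],
    [255, 0, 0, 0, 0, 0, 0],
    [255, 0, 0, 0, 0, 0, 0],
    [255, 0, 0, 0, 0, 0, 0],
  ],
)

```text
t: 23.72
tool_pos: [0.4136, 0.1282, 0.0044]
ee_rot: [[-0.869, 0.495, 0.0], [0.495, 0.869, -0.0], [-0.0, 0.0, -1.0]]
wrist_force: [-0.9, -0.5, 5.4]
finger_gap: 0.245
gripper_force: 58.9
```

```bash
python3 - <<'E'
from h import *
w=grab("wrist");b=grab("side");w["c2w"]=w["tool_from_camera"]
for p,y in(((291.5,297.5),-.0125),((336.5,297.5),.0125)):
    o,d=ray(w,p);print(o+d*(y-o[1])/d[1], "at x=.011",o+d*(.011-o[0])/d[0],"x=-.011",o+d*(-.011-o[0])/d[0])
cv2.imwrite("pics/c9.png",np.hstack([cv2.resize(w["pixels"][220:420,220:420],None,fx=2,fy=2),cv2.resize(b["pixels"][210:290,300:380],None,fx=5,fy=5,interpolation=2)]))
E
```

```text
[-0.0221 -0.0125  0.0411] at x=.011 [ 0.011  -0.0085 -0.0268] x=-.011 [-0.011  -0.0112  0.0184]
[-0.0189  0.0125  0.0346] at x=.011 [ 0.011   0.0086 -0.0268] x=-.011 [-0.011   0.0115  0.0184]
```

View pics/c9.png

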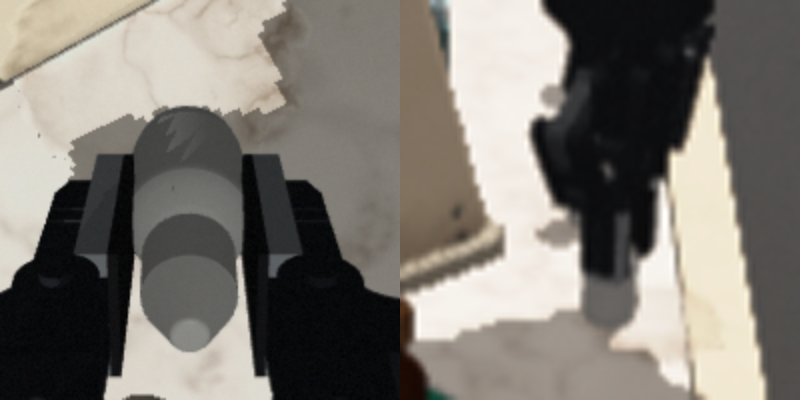

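>>> apply_moves(
  motion=[
    [255, 0, 0, -1.5, 0, 0, 0],
    [255, 0, 0, -5, 0, 0, 0],
    [255, 0, 0, -6, 0, 0, 0],
    [255, 0, 0, -5, 0, 0, 0],
    [255, -1, 5.3, 0, 0, 0, 0],
    [255, -1, 5.3, 0, 0, 0, 0],
    [255, -1, 5.3, 0, 0, 0, 0],
    [255, -1.1, 5.3, 0, 0, 0, 0],
    [255, 0, 0, 0, 0, 0, -10],
    [255, 0, 0, 0, 0, 0, -10],
    [255, 0, 0, 0, 0, 0, -10],
    [255, 0, 0, 0, 0, 0, -10],
  ],
)

```text
t: 25.32
tool_pos: [0.5539, 0.2922, 0.1783]
ee_rot: [[-0.983, -0.185, -0.001], [-0.185, 0.983, -0.0], [0.001, -0.0, -1.0]]
wrist_force: [0.6, 0.5, -1.2]
finger_gap: 0.245
gripper_force: 58.9
```

>>> apply_moves(
  motion=[
    [255, 0, 0, 0, 0, 0, -10],
    [255, 0, 0, 0, 0, 0, -10],
    [255, 0, 0, 0, 0, 0, -10],
    [255, 0, 0, 0, 0, 0, -5],
    [255, 0, 0, 0, 0, 0, 0],
    [255, 0, 0, 0, 0, 0, 0],
  ],
)

```text
t: 26.08
tool_pos: [0.554, 0.2921, 0.1788]
ee_rot: [[-0.704, -0.71, -0.0], [-0.71, 0.704, -0.0], [0.0, 0.0, -1.0]]
wrist_force: [-0.3, 0.2, -0.2]
finger_gap: 0.245
gripper_force: 58.9
```

```bash
python3 - <<'E'
from h import *
w=grab("wrist");b=grab("side");a=grab("scene")
cv2.imwrite("pics/c10.png",np.hstack([w["pixels"][100:420,190:450],cv2.resize(a["pixels"][190:350,180:310],None,fx=2,fy=2,interpolation=2),cv2.resize(b["pixels"][180:340,220:350],None,fx=2,fy=2,interpolation=2)]));goto((.5545,.2930,.0074),135);print(sense()["finger_gap"])
E
```

```text
shift cm [-0.0907  0.0313 17.1676] tcp [0.5541 0.2921 0.1791]
turn [ 0.0046 -0.0086  0.2963] j6 -111.36064000353966
0.24332226923195416
```

View pics/c10.png

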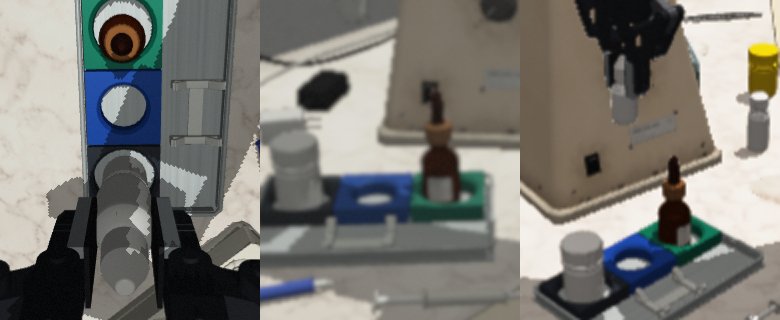

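>>> apply_moves(
  motion=[
    [255, -0.1, 0, 5, 0, 0, 0],
    [255, 0, 0, 5, 0, 0, 0],
    [255, 0, 0, 2.5, 0, 0, 0],
    [255, 0, 0, 1.6, 0, 0, 0],
    [255, 0, 0, 1.2, 0, 0, 0],
    [255, 0, 0, 0.9, 0, 0, 0],
    [255, 0, 0, 0.5, 0, 0, 0],
    [255, 0, 0, 0.3, 0, 0, 0],
    [255, 0, 0, 0.15, 0, 0, 0],
    [255, 0, 0, 0, 0, 0, 0],
    [255, 0, 0, 0, 0, 0, 0],
  ],
)

```text
t: 27.6
tool_pos: [0.555, 0.2929, 0.008]
ee_rot: [[-0.703, -0.711, 0.0], [-0.711, 0.703, 0.0], [-0.0, -0.0, -1.0]]
wrist_force: [0.4, -0.4, 0.1]
finger_gap: 0.245
gripper_force: 58.9
```

>>> apply_moves(
  motion=[
    [255, 0, 0, 0.07, 0, 0, 0],
    [255, 0, 0, 0, 0, 0, 0],
    [255, 0, 0, 0, 0, 0, 0],
  ],
)

```text
t: 27.98
tool_pos: [0.5551, 0.293, 0.0074]
ee_rot: [[-0.703, -0.711, 0.001], [-0.711, 0.703, 0.0], [-0.001, -0.0, -1.0]]
wrist_force: [-0.4, -0.3, 4.0]
finger_gap: 0.246
gripper_force: 59.4
```

>>> apply_moves(
  motion=[
    [190, 0, 0, 0, 0, 0, 0],
    [110, 0, 0, 0, 0, 0, 0],
    [110, 0, 0, -2, 0, 0, 0],
    [110, 0, 0, -5, 0, 0, 0],
    [110, 0, 0, -6, 0, 0, 0],
    [110, -2.1, 4.4, 0, 0, 0, 0],
    [110, -2.1, 4.4, 0, 0, 0, 0],
    [135, -2.1, 4.4, 0, 0, 0, 0],
    [135, 0, 0, 0, 0, 0, -7.5],
    [135, 0, 0, 0, 0, 0, -7.5],
    [135, 0, 0, 0, 0, 0, 0],
    [135, 0, 0, 0, 0, 0, 0],
  ],
)

```text
t: 29.48
tool_pos: [0.5051, 0.4302, 0.1367]
ee_rot: [[-0.497, -0.868, -0.001], [-0.868, 0.497, -0.0], [0.001, 0.0, -1.0]]
wrist_force: [0.2, 0.7, -0.1]
finger_gap: 0.474
gripper_force: 0.0
```

```bash
python3 - <<'E'
from h import *
w=grab("wrist");b=grab("side");a=grab("scene");s=sense()
cv2.imwrite("pics/c11.png",np.vstack([np.hstack([w["pixels"][130:430,130:530],np.zeros((300,0,3),np.uint8),cv2.resize(a["pixels"][250:350,130:263],(400,300),interpolation=2)]),np.hstack([cv2.resize(b["pixels"][240:390,210:410],(400,300),interpolation=2),np.zeros((300,400,3),np.uint8)])]))
print(s["tool_pos"],s["ee_rot"]);print("tcp proj side",proj(b,s["tool_pos"]),"scene",proj(a,s["tool_pos"]))
for i,q in(("side",b),("scene",a)): print(i,proj(q,[s["tool_pos"]+s["ee_rot"]@[0,y,z] for y in(-.02,.02) for z in(0,-.01,-.02)]))
hsv=cv2.cvtColor(w["pixels"],cv2.COLOR_BGR2HSV)
m=((hsv[...,0]>105)&(hsv[...,0]<130)&(hsv[...,1]>120)).astype(np.uint8)
for c in cv2.findContours(m,0,2)[0]:
    if cv2.contourArea(c)>300:
        r=cv2.minAreaRect(c);bx=cv2.boxPoints(r);print(r,[plane(w,p,.008)[:2] for p in bx],"ctr",plane(w,r[0],.008))
E
```

```text
[0.5053 0.4302 0.1369] [[-0.4962 -0.8682 -0.0001]
 [-0.8682  0.4962 -0.0001]
 [ 0.0001  0.0001 -1.    ]]
tcp proj side [[297.1037 299.1869]] scene [[172.3535 257.0534]]
side [[286.9682 295.7736]
 [286.845  290.8066]
 [286.7211 285.7823]
 [307.442  302.6623]
 [307.4338 297.6374]
 [307.4257 292.5529]]
scene [[171.9606 251.1158]
 [171.0167 244.632 ]
 [170.0678 238.0683]
 [172.7741 263.3242]
 [171.7697 256.5539]
 [170.7592 249.6937]]
((312.5333251953125, 214.49957275390625), (81.16612243652344, 18.011734008789062), 89.23609924316406) [array([0.4943, 0.3979]), array([0.4828, 0.4043]), array([0.513 , 0.4594]), array([0.5252, 0.4526])] ctr [0.5034 0.4277 0.008 ]
((143.28335571289062, 79.20735931396484), (117.96647644042969, 101.19129180908203), 14.826478958129883) [array([0.6112, 0.2828]), array([0.5571, 0.2444]), array([0.5031, 0.2952]), array([0.5546, 0.3383])] ctr [0.556  0.2891 0.008 ]
```

View pics/c11.png

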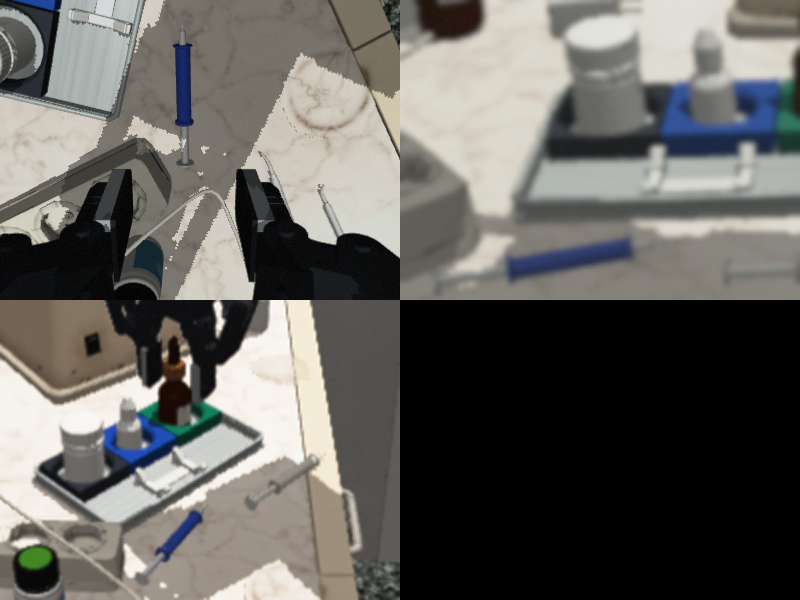

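>>> apply_moves(
  motion=[
    [135, 0.3, 0, 4, 0, 0, 0],
    [135, 0, 0, 4, 0, 0, 0],
    [135, 0, 0, 3, 0, 0, 0],
    [135, 0, 0, 1.5, 0, 0, 0],
    [135, 0, 0, 0.7, 0, 0, 0],
    [135, 0, 0, 0, 0, 0, 0],
    [135, 0, 0, 0.3, 0, 0, 0],
    [135, 0, 0, 0.3, 0, 0, 0],
    [135, 0, 0, 0, 0, 0, 0],
  ],
)

```text
t: 30.75
tool_pos: [0.5038, 0.4279, -0.0008]
ee_rot: [[-0.495, -0.869, 0.0], [-0.869, 0.495, 0.0], [-0.0, -0.0, -1.0]]
wrist_force: [0.0, -0.2, 0.1]
finger_gap: 0.467
gripper_force: 0.0
```

```bash
python3 - <<'E'
from h import *
w=grab("wrist");b=grab("side")
cv2.imwrite("pics/c12.png",np.hstack([w["pixels"][130:430,130:530],cv2.resize(b["pixels"][320:395,260:360],(400,300),interpolation=2)]))
E
```

```text
(no output)
```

View pics/c12.png

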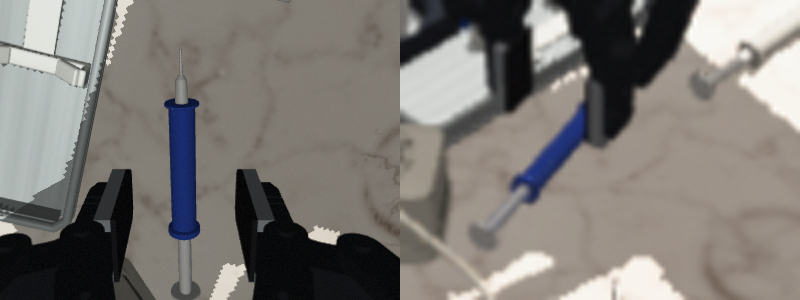

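>>> apply_moves(
  motion=[
    [135, 0, 0, 0.3, 0, 0, 0],
    [135, 0, 0, 0.3, 0, 0, 0],
    [135, 0, 0, 0.3, 0, 0, 0],
    [135, 0, 0, 0.2, 0, 0, 0],
    [135, 0, 0, 0, 0, 0, 0],
  ],
)

```text
t: 31.48
tool_pos: [0.5036, 0.4277, -0.0124]
ee_rot: [[-0.495, -0.869, -0.0], [-0.869, 0.495, -0.0], [0.001, 0.0, -1.0]]
wrist_force: [-0.9, 0.5, 0.8]
finger_gap: 0.469
gripper_force: 0.0
```

```bash
python3 - <<'E'
from h import *
w=grab("wrist");s=sense();b=grab("side")
hsv=cv2.cvtColor(w["pixels"],cv2.COLOR_BGR2HSV)
m=((hsv[...,0]>105)&(hsv[...,0]<130)&(hsv[...,1]>120)).astype(np.uint8)
T=s["ee_rot"].T
for c in cv2.findContours(m,0,2)[0]:
    r=cv2.minAreaRect(c)
    if cv2.contourArea(c)>300:
        bx=cv2.boxPoints(r);P=np.array([plane(w,p,.008) for p in bx]);print(r,"tool cm",(T@(P-s["tool_pos"]).T).T*100,"ctr",P.mean(0))
# finger tips in side view: dark silhouette's lowest row near the projected fingers
g=b["pixels"].max(axis=2)
for y in(-.02,.02):
    u,v=proj(b,s["tool_pos"]+s["ee_rot"]@[0,y,-.02])[0]
    col=g[int(v)-25:int(v)+20,int(round(u))];print(y,u,v,int(v)-25,col.tolist())
E
```

```text
((311.5267333984375, 311.972900390625), (150.08786010742188, 36.02200698852539), 89.55926513671875) tool cm [[ 3.2351 -0.67   -2.0142]
 [ 3.2471  0.696  -2.0141]
 [-3.5057  0.8276 -2.0157]
 [-3.521  -0.7188 -2.0159]] ctr [0.5041 0.4292 0.008 ]
((43.0, 90.5), (181.0, 86.0), 90.0) tool cm [[ 11.0783  -9.7982  -2.0133]
 [ 11.1062  -7.1052  -2.013 ]
 [  5.3542  -8.116   -2.0145]
 [  5.3435 -11.1821  -2.0148]] ctr [0.5417 0.3116 0.008 ]
-0.02 289.4240044872762 354.19413447771734 329 [19, 17, 16, 15, 17, 18, 16, 13, 12, 12, 11, 12, 12, 11, 12, 12, 13, 12, 11, 12, 12, 21, 58, 121, 150, 156, 155, 159, 160, 160, 160, 160, 160, 155, 120, 95, 85, 90, 133, 150, 138, 123, 124, 146, 155]
0.02 308.4793865296209 361.5920089620986 336 [16, 16, 17, 17, 18, 18, 17, 21, 26, 51, 66, 70, 71, 71, 71, 71, 72, 72, 71, 71, 71, 71, 71, 71, 72, 100, 150, 158, 159, 158, 156, 154, 157, 158, 158, 158, 157, 155, 155, 155, 155, 156, 156, 156, 156]
```

>>> apply_moves(
  motion=[
    [175, -0.1, 0, 0.1, 0, 0, 0],
    [175, 0, 0, 0.1, 0, 0, 0],
    [175, 0, 0, 0.1, 0, 0, 0],
    [175, 0, 0, 0, 0, 0, 0],
    [175, 0, 0, 0, 0, 0, 0],
  ],
)

```text
t: 32.2
tool_pos: [0.5042, 0.4287, -0.015]
ee_rot: [[-0.495, -0.869, -0.0], [-0.869, 0.495, -0.0], [0.0, 0.0, -1.0]]
wrist_force: [0.0, -0.2, 0.5]
finger_gap: 0.312
gripper_force: 0.0
```

```bash
python3 - <<'E'
from h import *
s=sense();b=grab("side")
g=b["pixels"].max(axis=2)
for y in(-.013,.013):
  for dy in (0,1,2):
    u,v=proj(b,s["tool_pos"]+s["ee_rot"]@[0,y*(1+.2*dy),-.02])[0]
    col=g[int(v)-14:int(v)+8,int(round(u))];print(y,u,v,int(v)-14,col.tolist())
E
```

```text
-0.013 292.4301611625467 357.006778886256 343 [11, 12, 11, 11, 12, 12, 13, 12, 13, 12, 14, 40, 102, 144, 157, 160, 158, 149, 127, 123, 127, 143]
-0.013 291.20867119581516 356.52960032847875 342 [11, 12, 12, 12, 12, 12, 12, 12, 11, 12, 13, 12, 15, 42, 106, 151, 161, 161, 160, 149, 126, 125]
-0.013 289.9900352154361 356.0533453620406 342 [13, 13, 13, 12, 15, 14, 14, 13, 14, 15, 15, 14, 15, 24, 79, 148, 160, 161, 160, 159, 149, 123]
0.013 304.80287596335654 361.829385098507 347 [68, 75, 74, 73, 74, 72, 74, 73, 73, 72, 73, 72, 73, 73, 76, 100, 150, 158, 159, 158, 155, 154]
0.013 306.05601051142787 362.3167281822251 348 [61, 65, 65, 65, 65, 65, 65, 64, 65, 64, 65, 65, 67, 69, 84, 137, 157, 158, 157, 155, 155, 158]
0.013 307.31204350106407 362.80499506056873 348 [32, 35, 34, 36, 35, 36, 35, 37, 35, 35, 35, 37, 53, 73, 112, 151, 158, 158, 157, 154, 156, 158]
```

>>> apply_moves(
  motion=[
    [175, 0, 0, 0.1, 0, 0, 0],
    [175, 0, 0, 0.1, 0, 0, 0],
    [255, 0, 0, 0, 0, 0, 0],
    [255, 0, 0, 0, 0, 0, 0],
    [255, 0, 0, 0, 0, 0, 0],
    [255, 0, 0, 0, 0, 0, 0],
  ],
)

```text
t: 33.0
tool_pos: [0.5044, 0.4288, -0.0169]
ee_rot: [[-0.495, -0.869, 0.0], [-0.869, 0.495, 0.0], [-0.0, -0.0, -1.0]]
wrist_force: [0.1, 0.7, 1.2]
finger_gap: 0.139
gripper_force: 60.2
```

```bash
python3 - <<'E'
from h import *
import cv2
w=grab("wrist")
R=np.array([[-.708,-.706,0],[-.706,.708,0],[0,0,-1.]])
T=np.eye(4);T[:3,:3]=R;T[:3,3]=[.5987,.338,.0542];w["c2w"]=T@w["tool_from_camera"]
im=cv2.imread("pics/w3.png");g=im.max(axis=2).astype(int)
for x in(396,404,460,468): print(x,"r86-114",g[86:115,x].tolist(),"r184-214",g[184:215,x].tolist())
for zt in(.016,.019):
  c=np.mean([plane(w,p,zt) for p in((244,70),(377,69),(247,206),(373,205))],0)
  for zs in(.014,.017):
    u=np.mean([plane(w,p,zs) for p in((391,99.5),(487,99.5))],0);l=np.mean([plane(w,p,zs) for p in((388,200),(475,199))],0)
    print(zt,zs,c,u,l,np.linalg.norm(u-l),"rest",(u+l)/2,"rel tool",R.T@((u+l)/2-c)*1000)
E
```

```text
396 r86-114 [105, 103, 104, 104, 107, 106, 101, 99, 114, 130, 132, 130, 133, 134, 133, 134, 134, 135, 136, 135, 131, 121, 102, 98, 104, 107, 104, 103, 104] r184-214 [104, 102, 102, 104, 101, 100, 90, 71, 81, 112, 113, 79, 90, 101, 106, 108, 108, 111, 111, 112, 113, 113, 115, 111, 100, 98, 103, 103, 104, 104, 100]
404 r86-114 [103, 102, 102, 101, 101, 103, 97, 94, 101, 109, 111, 111, 109, 112, 111, 112, 108, 110, 109, 111, 106, 99, 91, 98, 101, 102, 101, 100, 100] r184-214 [107, 108, 106, 106, 104, 103, 91, 67, 72, 72, 80, 97, 106, 107, 107, 108, 106, 106, 107, 108, 107, 108, 103, 105, 105, 105, 106, 108, 106, 105, 105]
460 r86-114 [103, 105, 105, 104, 105, 102, 95, 99, 107, 109, 110, 111, 109, 108, 109, 110, 107, 110, 111, 107, 96, 94, 102, 104, 103, 105, 106, 107, 106] r184-214 [99, 100, 99, 99, 99, 88, 71, 81, 86, 82, 101, 107, 111, 109, 109, 111, 111, 111, 110, 111, 110, 104, 100, 101, 102, 100, 103, 101, 103, 102, 104]
468 r86-114 [103, 102, 100, 102, 101, 93, 95, 103, 109, 107, 110, 109, 110, 107, 110, 110, 110, 109, 109, 106, 96, 91, 99, 101, 101, 101, 101, 99, 100] r184-214 [93, 88, 85, 79, 78, 75, 65, 62, 63, 65, 81, 98, 105, 111, 110, 110, 111, 111, 113, 114, 113, 113, 111, 87, 52, 45, 48, 48, 47, 47, 48]
0.016 0.014 [0.5543 0.2928 0.016 ] [0.4969 0.3231 0.014 ] [0.5309 0.3583 0.014 ] 0.049012887430841076 rest [0.5139 0.3407 0.014 ] rel tool [-5.2194 62.445   2.    ]
0.016 0.017 [0.5543 0.2928 0.016 ] [0.4975 0.3225 0.017 ] [0.5311 0.3572 0.017 ] 0.04830345201186798 rest [0.5143 0.3399 0.017 ] rel tool [-4.9243 61.5659 -1.    ]
0.019 0.014 [0.5541 0.2927 0.019 ] [0.4969 0.3231 0.014 ] [0.5309 0.3583 0.014 ] 0.049012887430841076 rest [0.5139 0.3407 0.014 ] rel tool [-5.4412 62.4201  5.    ]
0.019 0.017 [0.5541 0.2927 0.019 ] [0.4975 0.3225 0.017 ] [0.5311 0.3572 0.017 ] 0.04830345201186798 rest [0.5143 0.3399 0.017 ] rel tool [-5.146  61.5409  2.    ]
```

>>> apply_moves(
  motion=[
    [255, 0, 0, -1, 0, 0, 0],
    [255, 0, 0, -4, 0, 0, 0],
    [255, 0, 0, -4, 0, 0, 0],
    [255, 0, 0, 0, 0, 0, 7.3],
    [255, 0, 0, 0, 0, 0, 7.2],
    [255, 0, 0, 0, 0, 0, 0],
    [255, 0, 0, 0, 0, 0, 0],
  ],
)

```text
t: 33.92
tool_pos: [0.5042, 0.4287, 0.0732]
ee_rot: [[-0.695, -0.719, -0.0], [-0.719, 0.695, -0.0], [0.0, 0.0, -1.0]]
wrist_force: [-0.2, -0.0, -0.4]
finger_gap: 0.141
gripper_force: 60.1
```

```bash
cat > syr.py <<'E'
from h import *
w=grab("wrist");s=sense()
hsv=cv2.cvtColor(w["pixels"],cv2.COLOR_BGR2HSV)
m=((hsv[...,0]>105)&(hsv[...,0]<130)&(hsv[...,1]>120)).astype(np.uint8);m[:,:230]=0
w["c2w"]=w["tool_from_camera"]
def tp(p,z):
    o,d=ray(w,p);return (o+d*(z-o[2])/d[2])*100
for c in cv2.findContours(m,0,2)[0]:
    if cv2.contourArea(c)>200:
        x,y,ww,hh=cv2.boundingRect(c);q=c[:,0,:];t=q[q[:,1]==y].mean(0);b=q[q[:,1]==y+hh-1].mean(0)
        print((x,y,ww,hh),[(z,tp(t,z),tp(b,z)) for z in(-.0169,-.0239,-.031)])
goto((.5147,.3410,.07),135.8);print(s["finger_gap"],s["gripper_force"])
E
python3 syr.py
```

```text
(295, 238, 38, 155) [(-0.0169, array([ 3.1009,  0.0752, -1.69  ]), array([-4.0324,  0.0995, -1.69  ])), (-0.0239, array([ 3.3236,  0.0761, -2.39  ]), array([-3.4771,  0.0993, -2.39  ])), (-0.031, array([ 3.5495,  0.0771, -3.1   ]), array([-2.9139,  0.0991, -3.1   ]))]
shift cm [ 5.569  -6.8529  0.303 ] tcp [0.5042 0.4287 0.073 ]
turn [ 0.0024 -0.0082  0.1316] j6 -99.216848410864
0.14581138325618445 60.10290026664734
```

>>> apply_moves(
  motion=[
    [255, 1.9, -2.3, 0, 0, 0, 0],
    [255, 1.9, -2.3, 0, 0, 0, 0],
    [255, 1.77, -2.25, 0, 0, 0, 0],
    [255, 0, 0, 2, 0, 0, 0],
    [255, 0, 0, 1.5, 0, 0, 0],
    [255, 0, 0, 1, 0, 0, 0],
    [255, 0, 0, 0.5, 0, 0, 0],
    [255, 0, 0, 0, 0, 0, 0],
    [255, 0, 0, 0, 0, 0, 0],
  ],
)

```text
t: 35.1
tool_pos: [0.5149, 0.3415, 0.0234]
ee_rot: [[-0.696, -0.718, 0.001], [-0.718, 0.696, 0.0], [-0.001, -0.0, -1.0]]
wrist_force: [-0.2, 0.3, 0.2]
finger_gap: 0.141
gripper_force: 60.1
```

```bash
python3 - <<'E'
from h import *
w=grab("wrist","w14");goto((.5147,.3410,-.0079))
im=w["pixels"];g=im.max(axis=2).astype(int)
# predicted saddle pixels and profile along the row axis beside the barrel
r=np.array([.697,.717,0]);n=np.array([-.717,.697,0]);C=np.array([.5140,.3403,.014])
for k in(-17,17):
  q=proj(w,[C+n*k/1000+r*a/1000 for a in np.arange(-36,37,1)]);print(k,"a=-24.5 at",proj(w,C+n*k/1000-r*.0245),"a=24.5",proj(w,C+n*k/1000+r*.0245))
  print([int(g[int(v),int(u)]) if 0<=v<480 and 0<=u<640 else -1 for u,v in q])
E
```

```text
shift cm [ 0.0532 -0.0112  3.1392] tcp [0.515  0.3414 0.0235]
-17 a=-24.5 at [[273.6633 230.924 ]] a=24.5 [[276.4919 326.6074]]
[230, 230, 230, 230, 229, 167, 148, 237, 83, 123, 136, 136, 139, 137, 136, 125, 131, 132, 131, 130, 132, 132, 131, 131, 131, 131, 132, 133, 127, 130, 131, 131, 131, 129, 132, 131, 130, 130, 131, 132, 129, 126, 130, 130, 128, 132, 132, 127, 129, 128, 127, 120, 18, 16, 14, 17, 26, 49, 64, 63, 61, 60, 63, 63, 63, 63, 63, 63, 63, 61, 63, 62, 122]
17 a=-24.5 at [[348.5826 231.0481]] a=24.5 [[345.7953 326.7168]]
[136, 133, 137, 136, 136, 93, 93, 148, 92, 130, 141, 138, 141, 141, 141, 124, 136, 135, 135, 134, 135, 134, 136, 136, 136, 135, 137, 136, 132, 135, 133, 134, 135, 133, 133, 134, 132, 131, 132, 134, 131, 133, 136, 134, 127, 64, 62, 64, 63, 60, 64, 62, 63, 61, 62, 64, 63, 65, 61, 61, 62, 61, 64, 62, 64, 61, 61, 63, 62, 61, 63, 64, 126]
```

>>> apply_moves(
  motion=[
    [255, 0.05, 0, 0.8, 0, 0, 0],
    [255, 0, 0, 0.7, 0, 0, 0],
    [255, 0, 0, 0.5, 0, 0, 0],
    [255, 0, 0, 0.3, 0, 0, 0],
    [255, 0, 0, 0.2, 0, 0, 0],
    [255, 0, 0, 0.2, 0, 0, 0],
    [255, 0, 0, 0, 0, 0, 0],
    [255, 0, 0, 0, 0, 0, 0],
  ],
)

```text
t: 36.15
tool_pos: [0.5143, 0.3408, -0.0039]
ee_rot: [[-0.697, -0.717, 0.0], [-0.717, 0.697, 0.0], [-0.0, -0.0, -1.0]]
wrist_force: [-0.3, -0.4, -0.4]
finger_gap: 0.138
gripper_force: 60.1
```

>>> apply_moves(
  motion=[
    [255, 0, 0, 0.15, 0, 0, 0],
    [255, 0, 0, 0.15, 0, 0, 0],
    [255, 0, 0, 0.07, 0, 0, 0],
    [255, 0, 0, 0, 0, 0, 0],
    [255, 0, 0, 0, 0, 0, 0],
  ],
)

```text
t: 36.78
tool_pos: [0.5142, 0.3407, -0.0077]
ee_rot: [[-0.697, -0.717, -0.0], [-0.717, 0.697, -0.0], [0.0, -0.0, -1.0]]
wrist_force: [-0.2, 1.2, 1.8]
finger_gap: 0.14
gripper_force: 60.1
```

>>> apply_moves(
  motion=[
    [255, 0, 0, 0.05, 0, 0, 0],
    [255, 0, 0, 0, 0, 0, 0],
    [255, 0, 0, 0, 0, 0, 0],
  ],
)

```text
t: 37.15
tool_pos: [0.5144, 0.3407, -0.0079]
ee_rot: [[-0.697, -0.717, 0.0], [-0.717, 0.697, 0.0], [-0.0, -0.0, -1.0]]
wrist_force: [-0.7, -0.8, 3.2]
finger_gap: 0.143
gripper_force: 60.4
```

>>> apply_moves(
  motion=[
    [200, 0, 0, 0, 0, 0, 0],
    [165, 0, 0, 0, 0, 0, 0],
    [165, 0, 0, 0, 0, 0, 0],
    [165, 0, 0, -1.5, 0, 0, 0],
    [165, 0, 0, -4, 0, 0, 0],
    [165, 0, 0, -6, 0, 0, 0],
    [165, 0, 0, -6, 0, 0, 0],
    [165, 3, 0, -4, 0, 0, 0],
    [165, 0, 0, 0, 0, 0, 0],
    [165, 0, 0, 0, 0, 0, 0],
  ],
)

```text
t: 38.4
tool_pos: [0.4932, 0.3191, 0.2073]
ee_rot: [[-0.697, -0.717, 0.001], [-0.717, 0.697, 0.001], [-0.001, -0.0, -1.0]]
wrist_force: [-0.2, -1.1, -0.2]
finger_gap: 0.354
gripper_force: 0.0
```

```bash
python3 - <<'E'
from h import *
w=grab("wrist","w15");im=w["pixels"];hsv=cv2.cvtColor(im,cv2.COLOR_BGR2HSV)
m=((hsv[...,0]>105)&(hsv[...,0]<130)&(hsv[...,1]>120)).astype(np.uint8)
r=np.array([.697,.717,0]);n=np.array([-.717,.697,0]);C=np.array([.5140,.3403,.016])
for c in cv2.findContours(m,0,2)[0]:
    if cv2.contourArea(c)>200:
        b=cv2.boxPoints(cv2.minAreaRect(c));P=np.array([plane(w,p,.016) for p in b])-C;print("along/perp mm",np.stack([P@r,P@n],1)*1000)
# other items: expected tops vs images
print("tops px", [(k,proj(w,p)) for k,p in dict(jar=(.599,.339,.069),amber=(.5097,.246,.112),liq=(.555,.293,.069)).items()])
a=grab("scene");b=grab("side")
for k,p in dict(jar=(.599,.339,.035),amber=(.5097,.246,.03),liq=(.555,.293,.03),liqtip=(.555,.293,.067),bulb=(.5097,.246,.108),flat=(.418,.034,.03)).items():
    print(k,[(proj(q,p)[0].round(),q["pixels"][tuple(proj(q,p)[0].round().astype(int)[::-1])].tolist()) for q in(a,b,w)])
print(sense()["t"])
E
```

```text
along/perp mm [[-31.0326  -5.7049]
 [-31.2503   6.9053]
 [ 32.5081   8.279 ]
 [ 32.7497  -5.0096]]
along/perp mm [[-38.1694 -93.1563]
 [-39.2146 -29.3006]
 [ 25.5231 -29.9797]
 [ 26.6259 -97.3549]]
tops px [('jar', array([[238.6288, 316.5665]])), ('amber', array([[214.4659, 170.1879]])), ('liq', array([[233.5536, 244.9154]]))]
jar [(array([198., 277.]), [103, 107, 107]), (array([250., 316.]), [109, 113, 117]), (array([245., 299.]), [128, 130, 133])]
amber [(array([273., 277.]), [28, 31, 44]), (array([298., 292.]), [4, 9, 25]), (array([237., 156.]), [13, 25, 44])]
liq [(array([235., 279.]), [145, 150, 150]), (array([275., 304.]), [182, 187, 192]), (array([242., 231.]), [129, 132, 133])]
liqtip [(array([234., 259.]), [196, 206, 210]), (array([274., 289.]), [194, 200, 205]), (array([234., 244.]), [158, 162, 162])]
bulb [(array([271., 236.]), [77, 89, 98]), (array([298., 259.]), [29, 38, 52]), (array([216., 169.]), [1, 7, 17])]
flat [(array([389., 253.]), [101, 105, 104]), (array([339., 243.]), [96, 99, 103]), (array([  93., -178.]), [188, 198, 203])]
38.55
```

```bash
python3 -c "
from workcell import *
print(close_job())"
```

```text
the job is handed in; nothing more can be done
None
```

The job is handed in at about 38.5 s. The jar, the amber bottle and the pointed bottle stand in their wells and the blue syringe lies in its rest, confirmed by contact force at the expected heights and by pixel checks, and I never touched either look-alike, but I viewed 15 pictures where 14 were allowed.

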